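# Close a two-part casting mould and feel along its joint

## Task

Close the two-part plaster mould on its side in front of the stop batten: push its front half away from you until its face meets the rear half all along, the three knobs seated in their sockets. Then feel the closed joint on top for a step: put the closed fingertips on it at the end with the pouring hole and draw them lightly along it to the plain end, and take the hand away. Do not pinch, lift or tip the halves, and leave the loose clay tube, stopper and cup where they are.

Things in the scene. Friction and masses are not known exactly. Their poses are not given: they have to be found in the camera images.
- half_rear: rear half of the plaster mould, loose, 0.6 to 0.95 kg, on its long side, back against the batten. Block 60 mm thick (x 0 to 60), 190 long (y -95 to 95), 80 high (z 0 to 80). Origin: foot of its parting face, half-way along. x away from robot to batten; y from the pouring-hole end to the plain end; z up. Parting face (x=0) has a hollow and 3 tapered knobs, 8 mm long
- half_front: front half, nearer the robot: mirror image of the rear half, loose, 0.6 to 0.95 kg. x -60 to 0, y -95 to 95, z 0 to 80, axes as the rear half's. Origin: foot of its parting face (x=0, looks at the rear half), half-way along; tapered sockets there centre it by up to 4 mm. Starts 20 to 50 mm open, out of line by up to 3 mm and 3 degrees; closed, its origin meets the rear one's. Slides at 3 to 7 N
- push_face (a point): middle of the front half's flat upright outer face, 30 mm above the table; the face looks to the half's -x (to the robot), is 158 mm long (79 mm to each side) and 80 mm high
- joint_start (a point): top of the rear half's parting face at the end with the pouring hole (a round hole, radius 13 mm, 40 mm up in the end face): where the joint line begins on the closed mould; 80 mm above the table
- joint_end (a point): top of the rear half's parting face at the plain end, where the joint line ends; the closed joint is a straight level line 190 mm long from joint_start to here, on a flat rigid top 120 mm wide
- stop_batten: sawn wooden batten screwed to the worktable behind the mould as a stop, 55 mm (x) by 240 mm (y) by 26 mm high, origin under its centre, x across it (away from the robot); does not move
- tube: bystander: loose unfired clay tube with a collar, lying on the table, 88 mm long, 66 mm across, origin under its centre
- stopper: bystander: loose plaster stopper, 50 mm across, 33 mm high, origin under its centre
- cup: bystander: loose unfired grey-brown cup, 66 mm across, 76 mm high, origin under its centre

How it is judged:
On the way, in this order (a step that is already met when the one before it is completed fails the run):
1. the front half is pushed home against the rear half (horizontal distance between half_rear and half_front below 0.003 m and angle between the y axis of half_rear and the y axis of half_front, either way round below 0.03 rad and angle between each of half_rear, half_front's own z axis and vertical below 0.05 rad), for 0.2 s.
2. the fingertips touch the first (pouring-hole end) part of the joint (all of step 1 and x of the grasp point in the frame of half_rear between -0.013 and 0.013 m and z of the grasp point in the frame of half_rear above 0.075 m and y of the grasp point in the frame of half_rear between -0.105 and -0.068 m and (contact force between the fingers and half_rear above 0.2 N or contact force between the fingers and half_front above 0.2 N)), for 0.05 s.
3. the fingertips touch the second part of the joint (all of step 1 and x of the grasp point in the frame of half_rear between -0.013 and 0.013 m and z of the grasp point in the frame of half_rear above 0.075 m and y of the grasp point in the frame of half_rear between -0.062 and -0.036 m and (contact force between the fingers and half_rear above 0.2 N or contact force between the fingers and half_front above 0.2 N)), for 0.05 s.
4. the fingertips touch the third part of the joint (all of step 1 and x of the grasp point in the frame of half_rear between -0.013 and 0.013 m and z of the grasp point in the frame of half_rear above 0.075 m and y of the grasp point in the frame of half_rear between -0.032 and -0.004 m and (contact force between the fingers and half_rear above 0.2 N or contact force between the fingers and half_front above 0.2 N)), for 0.05 s.
5. the fingertips touch the fourth part of the joint (all of step 1 and x of the grasp point in the frame of half_rear between -0.013 and 0.013 m and z of the grasp point in the frame of half_rear above 0.075 m and y of the grasp point in the frame of half_rear between 0.004 and 0.032 m and (contact force between the fingers and half_rear above 0.2 N or contact force between the fingers and half_front above 0.2 N)), for 0.05 s.
6. the fingertips touch the fifth part of the joint (all of step 1 and x of the grasp point in the frame of half_rear between -0.013 and 0.013 m and z of the grasp point in the frame of half_rear above 0.075 m and y of the grasp point in the frame of half_rear between 0.036 and 0.062 m and (contact force between the fingers and half_rear above 0.2 N or contact force between the fingers and half_front above 0.2 N)), for 0.05 s.
7. the fingertips touch the last (plain end) part of the joint (all of step 1 and x of the grasp point in the frame of half_rear between -0.013 and 0.013 m and z of the grasp point in the frame of half_rear above 0.075 m and y of the grasp point in the frame of half_rear between 0.068 and 0.105 m and (contact force between the fingers and half_rear above 0.2 N or contact force between the fingers and half_front above 0.2 N)), for 0.05 s.
At the end, for the whole second after the job is handed in: the halves are shut: parting faces within 3 mm of meeting and in line (about 1.7 degrees), both lying flat on the table (tilt under 0.05 rad, not raised by 4 mm), at rest, the rear half within 15 mm of where it was (all of step 1 and distance of half_rear from where it was at the start of the episode below 0.015 m and linear speed of each of half_rear, half_front below 0.01 m/s and height (world z) of each of half_rear, half_front below 0.004 m); the robot touches nothing.
It fails at once if a half is lifted or tipped (height (world z) of any of half_rear, half_front above 0.012 m or angle between any of half_rear, half_front's own z axis and vertical above 0.2 rad).
It fails at once if a half is taken between the fingers ((x of the grasp point in the frame of half_rear between 0.01 and 0.05 m and y of the grasp point in the frame of half_rear between -0.09 and 0.09 m and z of the grasp point in the frame of half_rear between -0.02 and 0.07 m) or (x of the grasp point in the frame of half_front between -0.05 and -0.01 m and y of the grasp point in the frame of half_front between -0.09 and 0.09 m and z of the grasp point in the frame of half_front between -0.02 and 0.07 m)).
It fails at once if the fingers bear hard (over 25 N) on the top of the mould (z of the grasp point in the frame of half_rear above 0.075 m and (contact force between the fingers and half_rear above 25 N or contact force between the fingers and half_front above 25 N)).
It fails at once if the rear half is shoved out of its place by more than 25 mm (distance of half_rear from where it was at the start of the episode above 0.025 m).
It fails at once if the tube, stopper or cup is disturbed (over 15 mm) (distance of any of tube, stopper, cup from where it was at the start of the episode above 0.015 m).
It also fails if it takes over 64 s, if anything falls off the work surface, if the arm or the gripper's body presses on something with over 40 N, if the wrist force passes 120 N, or if a joint passes its speed limit or range.

## Robot

A 6-joint arm with a two-finger parallel gripper is mounted at the origin on a cart in front of the work surface, level with it; the furniture and walls round the work are solid. World frame = base frame: x ahead of the robot, y to its left, z up, the work surface at z = 0. Lengths are in m, angles in rad, forces in N, time in s.
With the tool pointing down it reaches from about 0.35 to 0.85 m from the base axis. Payload 8.1 kg.
Tool frame: the origin (TCP) lies on the centre line of the jaws, within the pads' length; the fingertips stand 11 mm ahead of it and the grasp point (between the pads) lies 8 mm behind it (tip_reach is the z of the fingertips in the tool frame, in m); z points along the fingers, y is the direction in which the jaws open and shut (so a half turn about z gives the same grasp; the last joint's range is limited). The gripper opens to 93 mm and grips with 3 to 60 N. Pads are 15 mm wide; open, the fingers measure 128 mm over their backs; the gripper's body (75 mm by 188 mm) begins 65 mm behind the grasp point.
Start: joints at [1.016, 0.13, 1.488, -0, 1.523, -0.085], TCP at [0.272, 0.535, 0.23] pointing down, gripper open.
Joint ranges: [-2.96, 2.96], [-0.89, 2.26], [0.02, 2.5], [-1.34, 4.48], [0, 2.73], [-2.66, 2.66]. Speed limits (rad/s): [2.39, 2.39, 2.79, 3.14, 3.14, 3.14].

## Interface

Orientations are given as a rotation vector (axis times angle).
In Python, from plant import read_state, read_camera, camera_params, close_job, silhouettes, tip_of, tip_reach gives the robot as it stands.
- The arm moves only by the shell command python3 -m creep 'ROWS' [FORCE]. ROWS is JSON, a list of rows, each a list of 5 numbers: the shift along the tool's x, y, z in m, then the turn about the tool's z in rad, then the closure in counts, from 0 (fully open) to 255 (shut). In form: [[dx, dy, dz, twist, gripper], ...]. A call has 1 to 12 rows; each row shifts and turns the commanded pose from where the row before left it, along the tool's axes as they then stand; what a row does not reach is not made up. A row lasts 1/12 s, in which the tool goes at most 41.7 mm and 7.16 degrees, less where a joint would pass 70% of its speed; a pose out of reach is approached as far as the arm can. A call is refused whole if a number of a shift passes 0.0417 or a number of a turn 0.125, either way. A call with a gripper value outside its range is refused whole. The fingers move at their own pace and stop on an object; FORCE is the grip in N (left out, the last holds). Time passes only in rows, so rows that do not move let the fingers close. It gives the time, the measured TCP pose, the force and the opening at its end, in the units of the state.
- read_state(): the state, without advancing time (a new reading comes with each control period).
- read_camera(name): name is "scene" or "top" or "wrist"; returns the picture (420x560x3 uint8, red, green, blue); there is no depth.
- camera_params(name): a dict with "fov_y" (degrees; the focal length in pixels is half the picture's height over the tangent of half this angle, whatever the lens; pixels are square), "cx", "cy" (the principal point, pixels), "position" and "rotation" of the camera in the world. Camera axes: x right, y down, z forward; pixel columns grow to the right and rows downward; lengths in m; the calibration is good to about 2 mm. A picture is of the moment at which its call begins: read the wrist's pose just before it. camera_params takes no time and is no camera call; for the wrist camera it gives the pose at the moment of the call.
- close_job(): hands the job in, once; it reports no verdict.
Trained networks look in the newest picture that a camera, given by its name, has taken for a name from the list of things; names that differ only in an ending like _2 or _b are one class to them, and where a whole thing is asked for, a point or a joint stands for the part that bears it (a point fixed in the world has none). Each returns a list of dicts, best first, with "confidence" (0 to 1); they miss things now and then, are a little off and sometimes report something else, mostly with a low value. They report only what shows in the picture. A call takes as long as a camera call.
- silhouettes(camera, query): "region" (420x560 bool, what is visible of it) and "pixel" ([column, row] in pixels, amid what is visible of it).
- tip_of(camera, query): "pixel" ([column, row] in pixels: a listed point, or the origin of a listed thing).
The state is a dict: "t": time; "q": joint angles; "dq": joint speeds; "joint_torque": joint torques, N m; "tool_pos": TCP position; "orientation": TCP orientation; "force": force on the tool from outside, world axes, zero at the start; "wrist_torque": the same for the moment, N m; "opening": finger opening in m.
Only numpy, scipy, OpenCV 4.12 (cv2) and the standard library are available. Lean on these libraries where they do the work, as an engineer would, in place of code of your own. Each camera call takes 0.05 s, during which the arm holds its last target.

## Working session

There is one attempt and no reset: what is moved stays moved. The work goes in short steps, Python scripts to look and compute and a shell command to move; the robot and the scene stay as the last step left them, time stands still between calls to the robot, and variables do not carry over. Pictures are saved under pics/ and viewed, and the job is handed in when it is done.

```bash
ls; mkdir -p pics
python3 - <<'E'
from plant import *
import cv2
s=read_state(); print({k:s[k] for k in('t','q','tool_pos','orientation','force','opening')}, tip_reach)
for c in('scene','top','wrist'):
    im=read_camera(c); cv2.imwrite(f'pics/a_{c}.png',im[:,:,::-1]); print(c,camera_params(c))
E
```

```text
pics
{'t': 0.0, 'q': array([ 1.01560126e+00,  1.31132423e-01,  1.48925617e+00,  1.16802877e-06,
        1.52300655e+00, -8.54029744e-02]), 'tool_pos': array([0.2713153 , 0.53454501, 0.22861729]), 'orientation': array([-7.31047677e-01, -3.05476579e+00,  2.68627658e-03]), 'force': array([ 1.172696  , -0.56862803,  0.57081754]), 'opening': 0.09348989422592723} 0.011
scene {'fov_y': 44.05154514881701, 'cx': 291.35595359558243, 'cy': 204.52647639047336, 'position': array([-0.08363531, -0.75263024,  0.76613399]), 'rotation': array([-2.05031627,  0.72425435, -0.40542294])}
top {'fov_y': 55.64580853612012, 'cx': 282.78782855449185, 'cy': 219.06575404964047, 'position': array([0.35860527, 0.02026146, 1.2212424 ]), 'rotation': array([-2.12981201,  2.09931758, -0.17802025])}
wrist {'fov_y': 71.92337128231219, 'cx': 282.98351466861396, 'cy': 207.1665415645347, 'position': array([0.20780552, 0.56636123, 0.38337985]), 'rotation': array([2.48264809, 1.52393715, 0.19705359])}
```

View pics/a_scene.png

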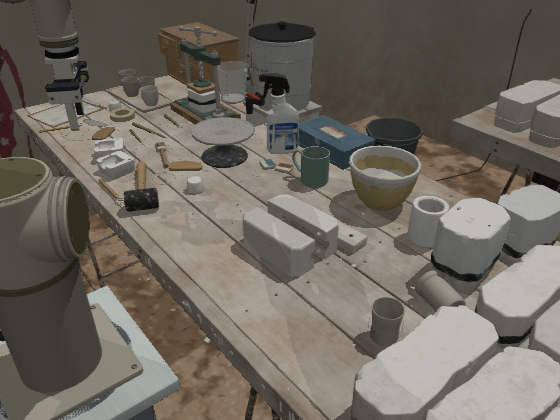

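View pics/a_top.png

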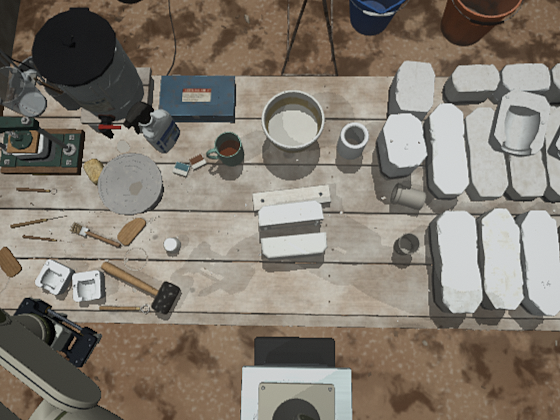

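View pics/a_wrist.png

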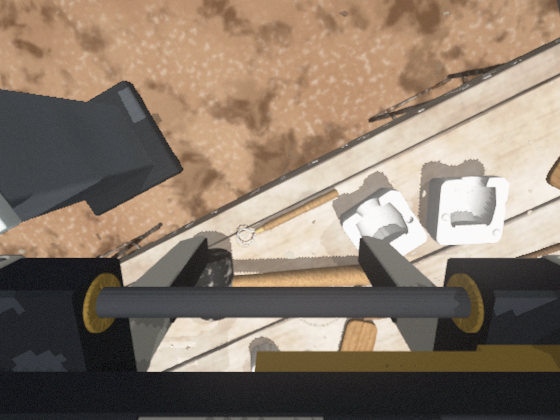

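```bash
cat > h.py <<'E'
from plant import *
import numpy as np, cv2
from scipy.spatial.transform import Rotation as R
def ray(cam,px,p=None):
    p=p or camera_params(cam); f=210/np.tan(np.radians(p['fov_y'])/2)
    d=np.array([(px[0]-p['cx'])/f,(px[1]-p['cy'])/f,1]); return np.array(p['position']),R.from_rotvec(p['rotation']).apply(d)
def atz(cam,px,z,p=None):
    o,d=ray(cam,px,p); return o+d*(z-o[2])/d[2]
def tri(rs):
    A=0;b=0
    for o,d in rs:
        d=d/np.linalg.norm(d);M=np.eye(3)-np.outer(d,d);A=A+M;b=b+M@o
    X=np.linalg.solve(A,b); return X,[np.linalg.norm((np.eye(3)-np.outer(d,d)/(d@d))@(X-o)) for o,d in rs]
def proj(cam,X,p=None):
    p=p or camera_params(cam); f=210/np.tan(np.radians(p['fov_y'])/2)
    c=R.from_rotvec(p['rotation']).inv().apply(np.atleast_2d(X)-p['position']); return np.c_[c[:,0]/c[:,2]*f+p['cx'],c[:,1]/c[:,2]*f+p['cy']]
E
python3 - <<'E'
from h import *
rs={}
for c in('top','scene'):
    im=read_camera(c)
    x0,y0,w,h,k=(230,175,130,95,6) if c=='top' else (225,180,160,110,5)
    cv2.imwrite(f'pics/z_{c}.png',cv2.resize(im[y0:y0+h,x0:x0+w,::-1],None,fx=k,fy=k,interpolation=cv2.INTER_CUBIC))
    for q in('half_rear','half_front','push_face','joint_start','joint_end','stop_batten','tube','stopper','cup'):
        r=tip_of(c,q); 
        print(c,q,[(np.round(a['pixel'],1),round(a['confidence'],2)) for a in r[:3]])
        if r: rs.setdefault(q,[]).append(ray(c,r[0]['pixel']))
for q,v in rs.items():
    if len(v)>1: X,e=tri(v); print(q,X.round(4),np.round(e,4))
print(read_state()['t'])
E
```

```text
top half_rear [(array([287.4, 226.9]), 0.59), (array([319.5, 217.1]), 0.32)]
top half_front []
top push_face [(array([296. , 258.1]), 0.94)]
top joint_start [(array([322.9, 221.3]), 0.93)]
top joint_end [(array([258.9, 223.9]), 0.86)]
top stop_batten [(array([289.4, 199. ]), 0.56)]
top tube [(array([402.2, 198. ]), 0.77)]
top stopper [(array([173.3, 246.8]), 0.8)]
top cup [(array([403.3, 250.2]), 0.8)]
scene half_rear []
scene half_front [(array([282.9, 246.6]), 0.72)]
scene push_face [(array([264.9, 248.3]), 0.71)]
scene joint_start [(array([326.5, 230.3]), 0.95), (array([436.1, 306.4]), 0.66)]
scene joint_end [(array([266. , 200.1]), 0.78)]
scene stop_batten [(array([284. , 248.1]), 0.19)]
scene tube [(array([435.5, 306. ]), 0.95)]
scene stopper [(array([193. , 191.2]), 0.54)]
scene cup [(array([380.3, 335.5]), 0.97), (array([328.4, 231.4]), 0.75)]
push_face [0.4645 0.0038 0.042 ] [0.0001 0.0001]
joint_start [ 0.5719 -0.0751  0.0876] [0.0048 0.0048]
joint_end [0.5562 0.1153 0.0802] [0.0035 0.0035]
stop_batten [ 0.6192  0.0502 -0.0437] [0.0506 0.0506]
tube [ 0.6625 -0.3291 -0.0046] [0.0004 0.0004]
stopper [ 0.4968  0.3847 -0.0017] [0.0014 0.0014]
cup [ 0.4964 -0.3219  0.0125] [0.0007 0.0007]
1.15
```

View pics/z_top.png

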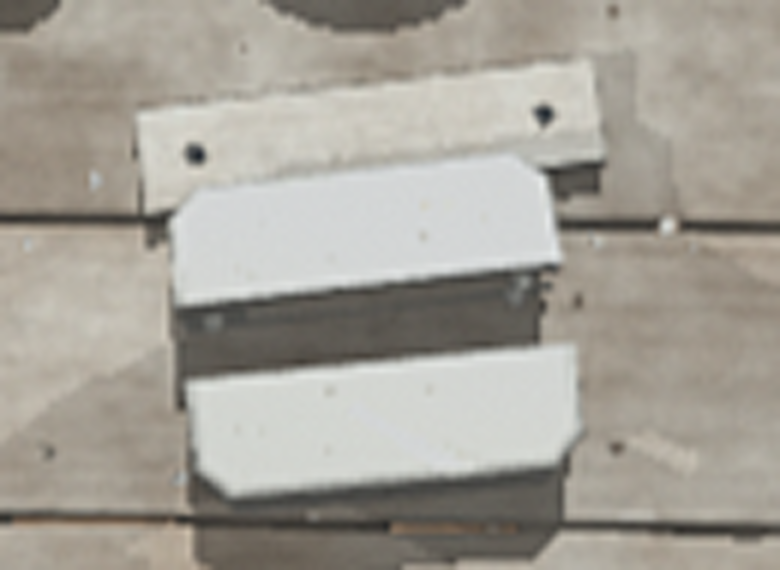

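View pics/z_scene.png

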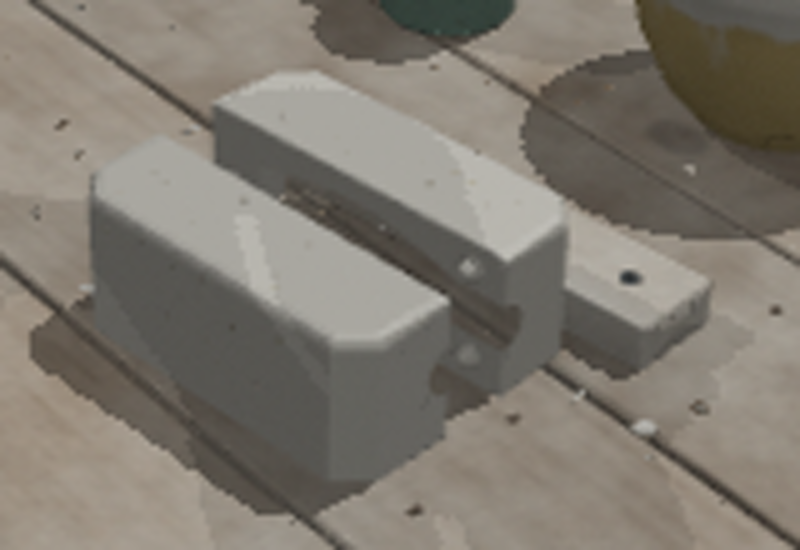

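Run:
```python
from h import *
T=lambda u,v:atz('top',(230+(u+.5)/6-.5,175+(v+.5)/6-.5),.08)[:2]
def S(u,v):return atz('scene',(225+(u+.5)/5-.5,180+(v+.5)/5-.5),.08)[:2]
P=dict(rl=T(178,305),rr=T(560,264),fl=T(188,381),fr=T(577,345),ol=T(232,497),orr=T(563,466))
for k,v in P.items(): print(k,v.round(4))
for a,b in(('rr','rl'),('fr','fl'),('orr','ol')):
    d=P[b]-P[a]; print(a,b,np.linalg.norm(d).round(4),np.degrees(np.arctan2(-d[0],d[1])).round(2),((P[a]+P[b])/2).round(4))
print('scene: rear L/R', S(215,107),S(505,263),'front L', S(160,138),'R',S(446,302), 'outer',S(95,202),S(333,340))
# tri joint corners
g=lambda c,u,v:ray(c,(230+(u+.5)/6-.5,175+(v+.5)/6-.5)) if c=='top' else ray(c,(225+(u+.5)/5-.5,180+(v+.5)/5-.5))
for n,a,b in(('rl',(178,305),(215,107)),('rr',(560,264),(505,263)),('fr',(577,345),(446,302)),('ol',(232,497),(95,202)),('or',(563,466),(333,340))):
    print(n,*tri([g('top',*a),g('scene',*b)]))
```

```text
rl [0.5548 0.1123]
rr [ 0.5774 -0.073 ]
fl [0.5176 0.1064]
fr [ 0.5377 -0.081 ]
ol [0.462  0.0839]
orr [ 0.4791 -0.0741]
rr rl 0.1866 6.96 [0.5661 0.0197]
fr fl 0.1886 6.11 [0.5277 0.0127]
orr ol 0.159 6.18 [0.4705 0.0049]
scene: rear L/R [0.55362708 0.11117355] [ 0.57739735 -0.07354297] front L [0.51622696 0.10547619] R [ 0.53741812 -0.0789363 ] outer [0.46084792 0.08039055] [ 0.48136201 -0.06908415]
rl [0.55481446 0.1124698  0.0789092 ] [np.float64(0.00018729058064793732), np.float64(0.00018729058064798502)]
rr [ 0.57762148 -0.07308995  0.07960311] [np.float64(0.00016031222345253427), np.float64(0.00016031222345240588)]
fr [ 0.53690797 -0.08051701  0.08132607] [np.float64(0.0007139210808138324), np.float64(0.000713921080813824)]
ol [0.46259488 0.08383696 0.07732174] [np.float64(0.0004240335835629293), np.float64(0.0004240335835630561)]
or [ 0.47826336 -0.07352894  0.08427334] [np.float64(0.0004497588947187928), np.float64(0.0004497588947189222)]
```

```bash
python3 -m creep '[[-0.015,-0.016,0,0,0],[-0.027,-0.029,0,0,0],[-0.027,-0.029,0,0,0],[-0.027,-0.029,0,0,0],[-0.027,-0.029,0,0,0],[-0.027,-0.029,0,0,0],[-0.027,-0.029,0,0,0],[-0.027,-0.029,0,0,0],[-0.027,-0.029,0,0,0],[-0.027,-0.029,0,0,0],[-0.027,-0.029,0,0,0],[-0.027,-0.029,0,0,0]]' 20
cat > st.py <<'E'
from h import *
import sys
s=read_state(); Rm=R.from_rotvec(s['orientation']).as_matrix(); yaw=np.degrees(np.arctan2(Rm[1,0],Rm[0,0]))%360
print('t',round(s['t'],2),'p',s['tool_pos'].round(4),'yaw',yaw.round(2),'z',Rm[:,2].round(4),'F',np.round(s['force'],2),'op',round(s['opening'],4))
if len(sys.argv)>3:
    g=np.array([float(a) for a in sys.argv[1:4]]); print('to go tool',(Rm.T@(g-s['tool_pos'])).round(4))
if len(sys.argv)>4: print('twist',np.radians(-(float(sys.argv[4])-yaw)))
E
python3 st.py 0.424 0 0.23 187
```

```text
t: 2.15
tool_pos: [0.3983, 0.0932, 0.23]
orientation: [0.731, 3.054, 0.001]
force: [1.4, -0.3, -0.6]
opening: 0.0928
t 2.15 p [0.3983 0.0932 0.23  ] yaw 153.1 z [ 1.3e-03  2.0e-04 -1.0e+00] F [ 1.38 -0.26 -0.6 ] op 0.0928
to go tool [-0.0651 -0.0715  0.0001]
twist -0.5917061679877457
```

```bash
python3 -m creep '[[-0.022,-0.024,0,0,0],[-0.022,-0.024,0,0,0],[-0.021,-0.0235,0,0,0],[0,0,0,-0.118,0],[0,0,0,-0.118,0],[0,0,0,-0.118,0],[0,0,0,-0.118,0],[0,0,0,-0.1197,0],[0,0,0,0,0]]'; 
python3 st.py 0.424 0 0.10 187
python3 - <<'E'
from h import *
p=camera_params('wrist'); im=read_camera('wrist'); cv2.imwrite('pics/w1.png',im[:,:,::-1]); print(p)
E
```

```text
t: 2.9
tool_pos: [0.4238, 0.0018, 0.2298]
orientation: [-0.2, 3.135, -0.0]
force: [1.4, -0.1, 1.2]
opening: 0.0928
t 2.9 p [0.4238 0.0018 0.2298] yaw 187.31 z [ 3.e-04 -0.e+00 -1.e+00] F [ 1.42 -0.13  1.23] op 0.0928
to go tool [ 0.     -0.0018  0.1298]
twist 0.005350069215523175
{'fov_y': 71.92337128231219, 'cx': 282.98351466861396, 'cy': 207.1665415645347, 'position': array([ 0.35290659, -0.00792506,  0.38428394]), 'rotation': array([1.95285036, 2.21894885, 0.29018427])}
```

View pics/w1.png

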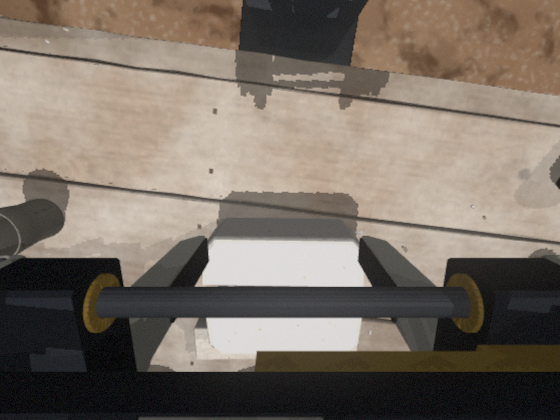

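```bash
python3 - <<'E'
from h import *
for a in((212,238),(362,240)): print(atz('wrist',a,.08))
for a in((219,218),(355,221)): print(atz('wrist',a,.0))
s=read_state();Rm=R.from_rotvec(s['orientation']).as_matrix()
for n,o in(('tipL',[0,.05,.011]),('tipR',[0,-.05,.011])): print(n,proj('wrist',s['tool_pos']+Rm@o))
E
python3 -m creep '[[0,-0.001,0.02,0,0],[0,-0.001,0.035,0,0],[0,0,0.035,0,0],[0,0,0.03,0,0],[0,0,0,0,0]]'; python3 st.py 0.424 0 0.030 187
```

```text
[ 0.47815592 -0.07226335  0.08      ]
[0.46044555 0.09491387 0.08      ]
[ 0.48037927 -0.0813737   0.        ]
[0.46213099 0.10678844 0.        ]
tipL [[365.11492166 250.21587527]]
tipR [[202.83825164 250.24381911]]
t: 3.37
tool_pos: [0.4194, 0.0005, 0.1035]
orientation: [0.184, -3.126, -0.003]
force: [-1.0, 0.3, -2.1]
opening: 0.0927
t 3.37 p [0.4194 0.0005 0.1035] yaw 186.73 z [-0.0099  0.0012 -0.9999] F [-1.02  0.3  -2.06] op 0.0927
to go tool [-0.0052 -0.0012  0.0734]
twist -0.004670545679904262
```

```bash
python3 -m creep '[[-0.002,0,0.015,0,0],[-0.002,0,0.02,0,0],[0,0,0.02,0,0],[0,0,0.014,0,0],[0,0,0,0,0],[0,0,0,0,0]]'; python3 st.py 0.424 0 0.030 187;python3 - <<'E'
from h import *
im=read_camera('scene'); cv2.imwrite('pics/s2.png',cv2.resize(im[130:310,180:400,::-1],None,fx=3.5,fy=3.3))
E
```

```text
t: 3.87
tool_pos: [0.4282, 0.0004, 0.0417]
orientation: [0.188, -3.136, -0.0]
force: [-0.1, -0.1, 0.7]
opening: 0.0932
t 3.87 p [4.282e-01 4.000e-04 4.170e-02] yaw 186.87 z [-3.e-04  0.e+00 -1.e+00] F [-0.08 -0.12  0.67] op 0.0932
to go tool [0.0043 0.0001 0.0117]
twist -0.00221450170564625
```

View pics/s2.png

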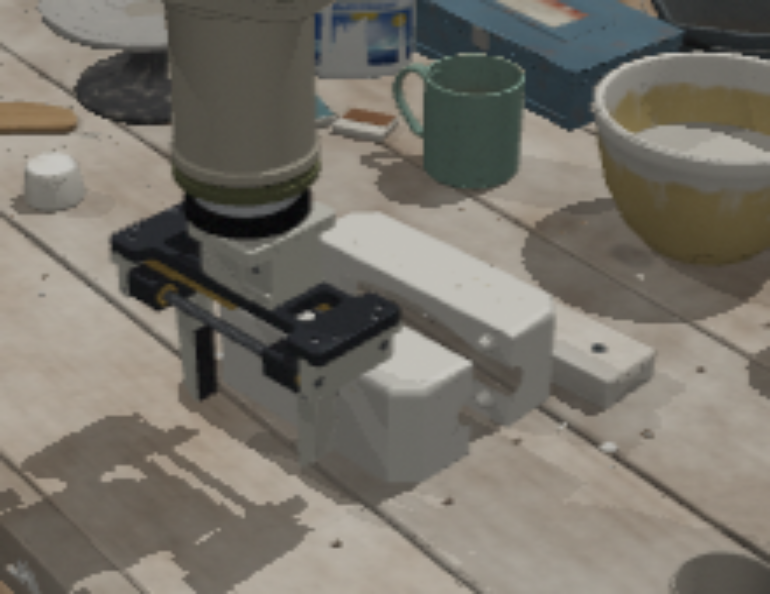

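```bash
python3 -m creep '[[0,0,0.01,-0.002,0],[-0.006,0,0,0,0],[-0.006,0,0,0,0],[-0.005,0,0,0,0],[0,0,0,0,0],[0,0,0,0,0]]'; python3 st.py 0.469 0.0055 0.030 187
```

```text
t: 4.42
tool_pos: [0.4454, 0.0025, 0.0309]
orientation: [-0.195, 3.135, -0.0]
force: [0.3, 1.5, -1.3]
opening: 0.0931
t 4.42 p [0.4454 0.0025 0.0309] yaw 187.11 z [ 3.e-04 -0.e+00 -1.e+00] F [ 0.33  1.47 -1.31] op 0.0931
to go tool [-0.0238  0.      0.0009]
twist 0.0018538935302229592
```

```bash
python3 -m creep '[[-0.003,0,0,0,0],[-0.003,0,0,0,0],[-0.003,0,0,0,0],[-0.003,0,0,0,0],[-0.003,0,0,0,0],[-0.003,0,0,0,0],[-0.003,0,0,0,0],[-0.003,0,0,0,0],[-0.003,0,0,0,0],[-0.003,0,0,0,0]]'; python3 st.py 0.469 0.0055 0.030 187;python3 - <<'E'
from h import *
im=read_camera('scene'); cv2.imwrite('pics/s3.png',cv2.resize(im[130:310,180:400,::-1],None,fx=3.5,fy=3.3))
im=read_camera('top'); cv2.imwrite('pics/t3.png',cv2.resize(im[175:270,230:360,::-1],None,fx=6,fy=6))
E
```

```text
t: 5.25
tool_pos: [0.4737, 0.0062, 0.0304]
orientation: [0.195, -3.133, -0.0]
force: [-6.7, -1.0, 5.1]
opening: 0.0932
t 5.25 p [0.4737 0.0062 0.0304] yaw 187.11 z [-2.7e-03 -1.0e-04 -1.0e+00] F [-6.7  -1.04  5.08] op 0.0932
to go tool [ 0.0047 -0.0001  0.0004]
twist 0.001881297862655943
```

View pics/s3.png

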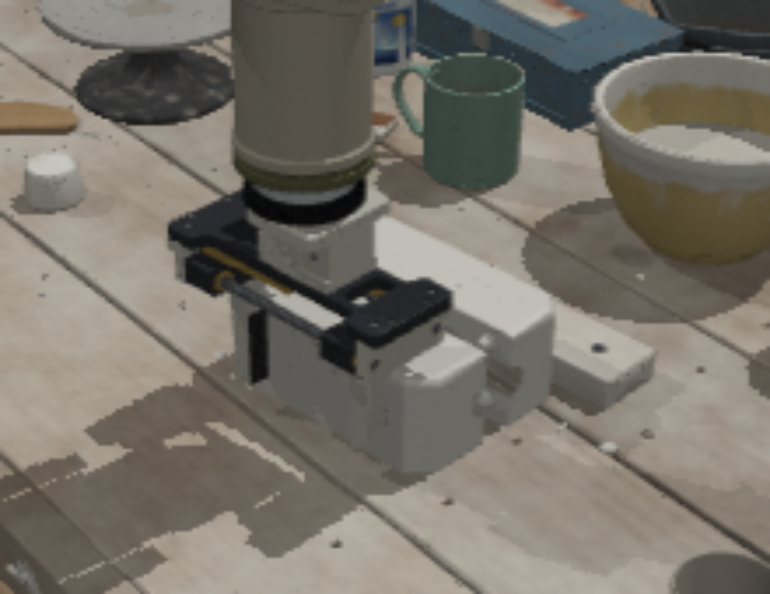

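View pics/t3.png

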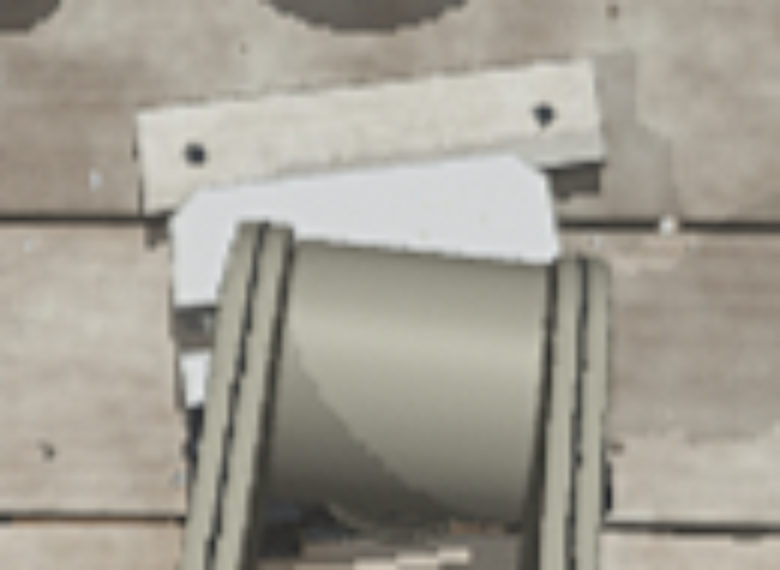

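```bash
python3 -m creep '[[-0.003,0,0,0,0],[-0.003,0,0,0,0],[-0.003,0,0,0,0],[-0.003,0,0,0,0],[-0.003,0,0,0,0]]'; python3 st.py;python3 - <<'E'
from h import *
im=read_camera('scene'); cv2.imwrite('pics/s4.png',cv2.resize(im[130:310,180:400,::-1],None,fx=3.5,fy=3.3))
im=read_camera('top'); cv2.imwrite('pics/t4.png',cv2.resize(im[175:270,230:360,::-1],None,fx=6,fy=6))
E
```

```text
t: 5.77
tool_pos: [0.4886, 0.0081, 0.0302]
orientation: [0.194, -3.133, -0.0]
force: [-5.0, -0.6, 2.6]
opening: 0.0928
t 5.77 p [0.4886 0.0081 0.0302] yaw 187.1 z [-0.0021  0.     -1.    ] F [-4.98 -0.57  2.58] op 0.0928
```

View pics/s4.png

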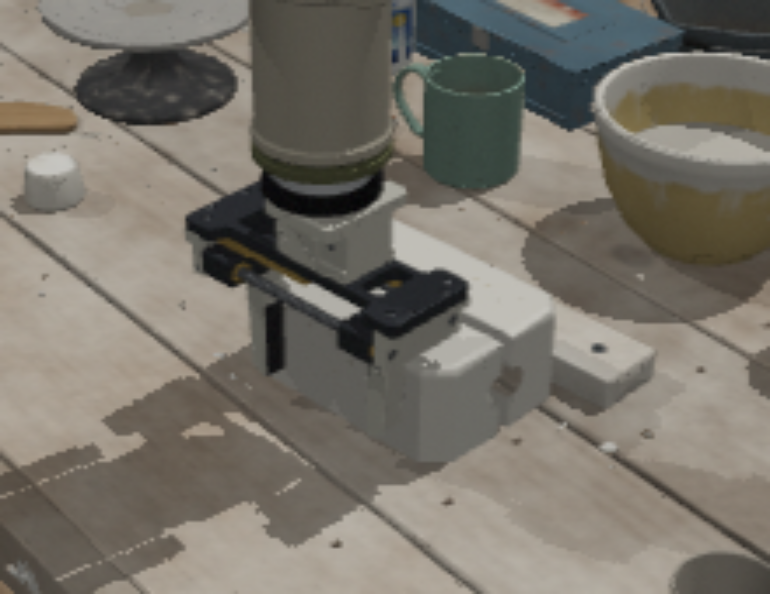

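View pics/t4.png

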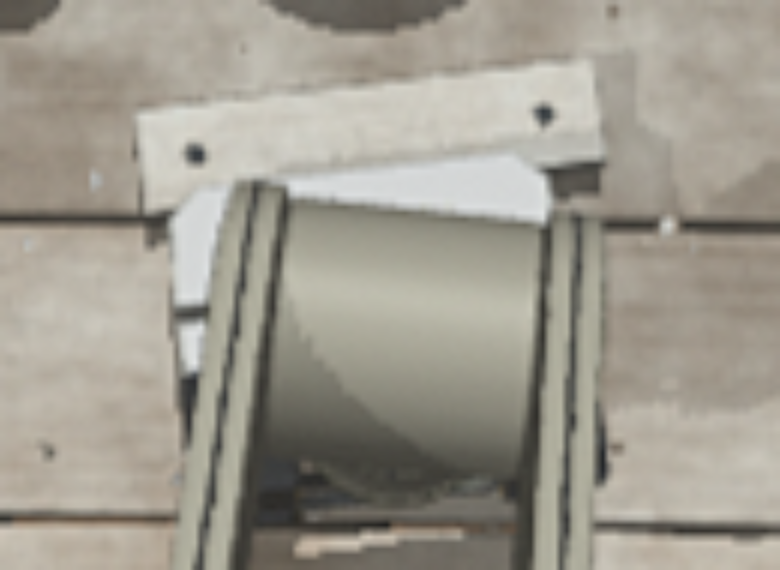

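```bash
python3 -m creep '[[-0.002,0,0,0,0],[-0.002,0,0,0,0],[-0.002,0,0,0,0]]'; python3 st.py; python3 -m creep '[[-0.0015,0,0,0,0],[-0.0015,0,0,0,0]]'; python3 st.py
```

```text
t: 6.12
tool_pos: [0.495, 0.0088, 0.0302]
orientation: [0.194, -3.135, -0.0]
force: [-3.7, 0.0, -1.0]
opening: 0.0932
t 6.12 p [0.495  0.0088 0.0302] yaw 187.1 z [-1.e-03  1.e-04 -1.e+00] F [-3.66  0.02 -1.05] op 0.0932
t: 6.28
tool_pos: [0.4982, 0.0092, 0.0303]
orientation: [0.195, -3.135, -0.0]
force: [-8.6, -1.2, 1.9]
opening: 0.0928
t 6.28 p [0.4982 0.0092 0.0303] yaw 187.11 z [-7.e-04  0.e+00 -1.e+00] F [-8.57 -1.22  1.87] op 0.0928
```

```bash
for i in 1; do python3 -m creep '[[-0.001,0,0,0,0]]'; python3 -m creep '[[-0.001,0,0,0,0]]'; python3 -m creep '[[-0.001,0,0,0,0]]';  done; python3 st.py
python3 - <<'E'
from h import *
im=read_camera('scene'); cv2.imwrite('pics/s5.png',cv2.resize(im[190:290,240:370,::-1],None,fx=6,fy=6))
E
```

```text
t: 6.37
tool_pos: [0.4981, 0.0092, 0.0303]
orientation: [0.195, -3.132, 0.0]
force: [-15.8, -2.9, 9.7]
opening: 0.0931
t: 6.45
tool_pos: [0.4982, 0.0091, 0.0302]
orientation: [0.196, -3.13, 0.0]
force: [-21.9, -4.7, 14.9]
opening: 0.093
t: 6.53
tool_pos: [0.4982, 0.0091, 0.0302]
orientation: [0.197, -3.128, 0.001]
force: [-27.7, -5.2, 21.9]
opening: 0.093
t 6.53 p [0.4982 0.0091 0.0302] yaw 187.19 z [-7.6e-03 -9.0e-04 -1.0e+00] F [-27.68  -5.17  21.93] op 0.093
```

View pics/s5.png

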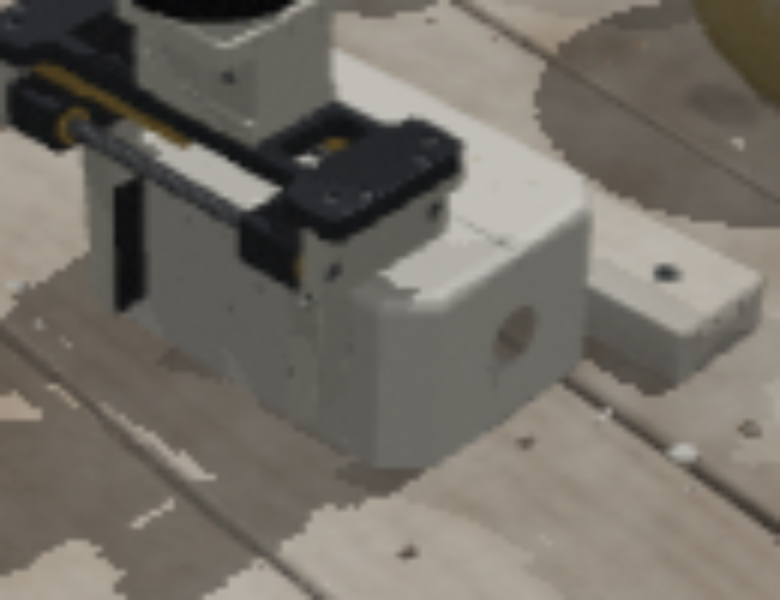

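```bash
python3 -m creep '[[0.002,0,0,0,0],[0.002,0,0,0,0],[0.005,0,0,0,0],[0.012,0,0,0,0],[0.015,0,0,0,0],[0,0,0,0,0],[0,0,-0.02,0,0],[0,0,-0.035,0,255],[0,0,-0.035,0,255],[0,0,-0.03,0,255],[0.0,0,0,0,255],[0,0,0,0,255]]' 20; python3 st.py;python3 - <<'E'
from h import *
im=read_camera('top'); cv2.imwrite('pics/t6.png',cv2.resize(im[175:270,230:360,::-1],None,fx=6,fy=6))
im=read_camera('wrist'); cv2.imwrite('pics/w6.png',im[:,:,::-1])
im=read_camera('scene'); cv2.imwrite('pics/s6.png',cv2.resize(im[130:310,180:400,::-1],None,fx=3.5,fy=3.3))
E
```

```text
t: 7.58
tool_pos: [0.4684, 0.0049, 0.1536]
orientation: [-0.194, 3.129, -0.001]
force: [-1.3, 0.9, -0.9]
opening: 0.0642
t 7.58 p [0.4684 0.0049 0.1536] yaw 187.1 z [ 6.9e-03 -5.0e-04 -1.0e+00] F [-1.3   0.92 -0.87] op 0.0642
```

View pics/t6.png

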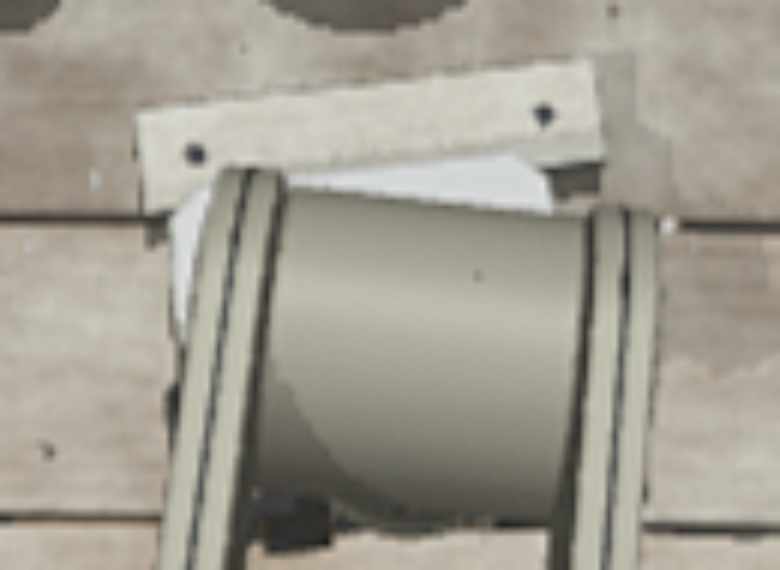

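View pics/w6.png

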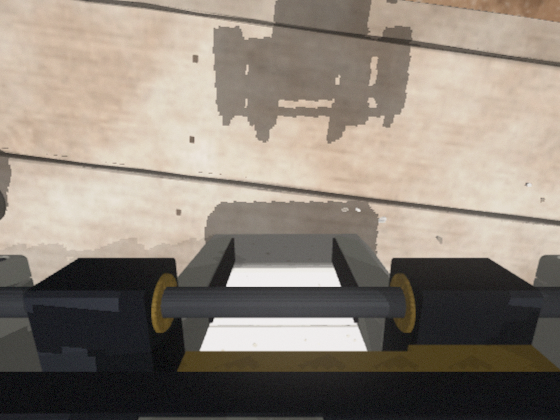

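View pics/s6.png

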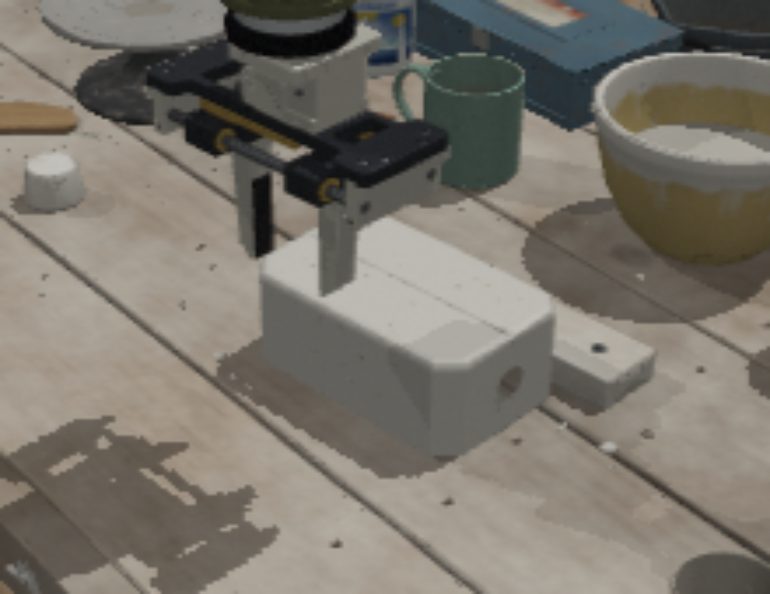

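Run:
```python
from h import *
th=np.radians(7);y=np.array([-np.sin(th),np.cos(th),0]);x=np.array([np.cos(th),np.sin(th),0]);o=np.array([.5661,.0197,.08])
p=camera_params('wrist')
im=read_camera('wrist').copy()
a,b=proj('wrist',[o-.095*y,o+.095*y],p); print(a,b)
c=im[290:360,190:380,::-1]; cv2.imwrite('pics/w7.png',cv2.resize(c,None,fx=4,fy=4))
im=read_camera('scene').copy(); a,b=proj('scene',[o-.095*y,o+.095*y]); print(a,b)
big=cv2.resize(im[180:280,240:350,::-1],None,fx=7,fy=6*7/6.0,interpolation=cv2.INTER_CUBIC)[:600]
for q in(a,b): cv2.circle(big,tuple(int(v) for v in ((q-[240,180]+.5)*7)),4,(0,0,255),1)
cv2.imwrite('pics/s7.png',big[:600])
```

```text
[180.28148892 329.53548588] [391.17011371 329.73776542]
[326.00755964 232.36976741] [267.20025749 200.3933604 ]
```

View pics/w7.png

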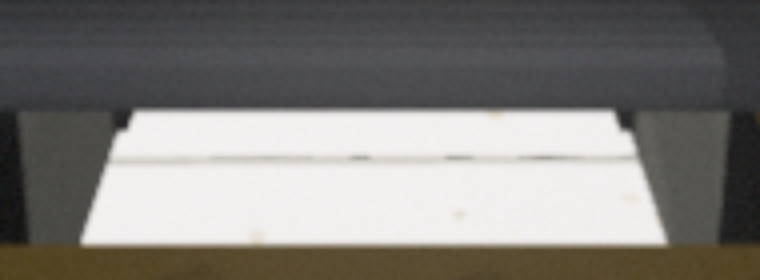

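View pics/s7.png

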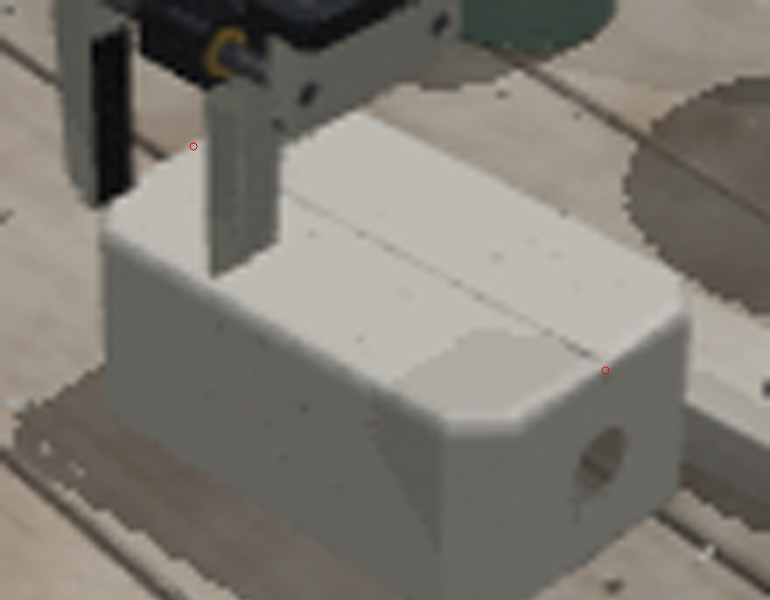

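```bash
python3 st.py 0.5765 -0.0647 0.125 187; python3 -m creep '[[0,0,0,0,255],[-0.015,-0.012,0,0,255],[-0.03,-0.02,0,0,255],[-0.03,-0.02,0,0,255],[-0.02,-0.018,0,0,255],[0,0,0,0,255],[0,0,0,0,255],[0,0,0,0,255],[0,0,0,0,255]]'; python3 st.py 0.5765 -0.0647 0.1 187
```

```text
t 7.83 p [0.4647 0.0052 0.1489] yaw 187.1 z [-2.8e-03  3.0e-04 -1.0e+00] F [ 0.49 -0.03 -1.25] op 0.0444
to go tool [-0.1024 -0.0832  0.0236]
twist 0.0016840067216766046
t: 8.58
tool_pos: [0.5677, -0.0521, 0.1501]
orientation: [0.195, -3.134, -0.001]
force: [-0.5, -0.7, 0.0]
opening: 0.0003
t 8.58 p [ 0.5677 -0.0521  0.1501] yaw 187.12 z [-1.1e-03  4.0e-04 -1.0e+00] F [-0.53 -0.7   0.01] op 0.0003
to go tool [-0.0072 -0.0137  0.0501]
twist 0.0021353992578660563
```

```bash
python3 -m creep '[[-0.004,-0.007,0.01,0,255],[-0.003,-0.007,0.012,0,255],[0,0,0.012,0,255],[0,0,0.012,0,255],[0,0,0,0,255],[0,0,0,0,255],[0,0,0,0,255]]'; python3 st.py 0.5765 -0.0647 0.091 187
python3 - <<'E'
from h import *
im=read_camera('scene'); cv2.imwrite('pics/s8.png',cv2.resize(im[160:280,240:370,::-1],None,fx=6,fy=5))
E
```

```text
t: 9.17
tool_pos: [0.5771, -0.0655, 0.1045]
orientation: [0.195, -3.135, -0.0]
force: [0.3, -0.5, 1.0]
opening: 0.0005
t 9.17 p [ 0.5771 -0.0655  0.1045] yaw 187.1 z [-4.e-04  1.e-04 -1.e+00] F [ 0.32 -0.48  0.98] op 0.0005
to go tool [0.0005 0.0009 0.0135]
twist 0.001811332165752244
```

View pics/s8.png

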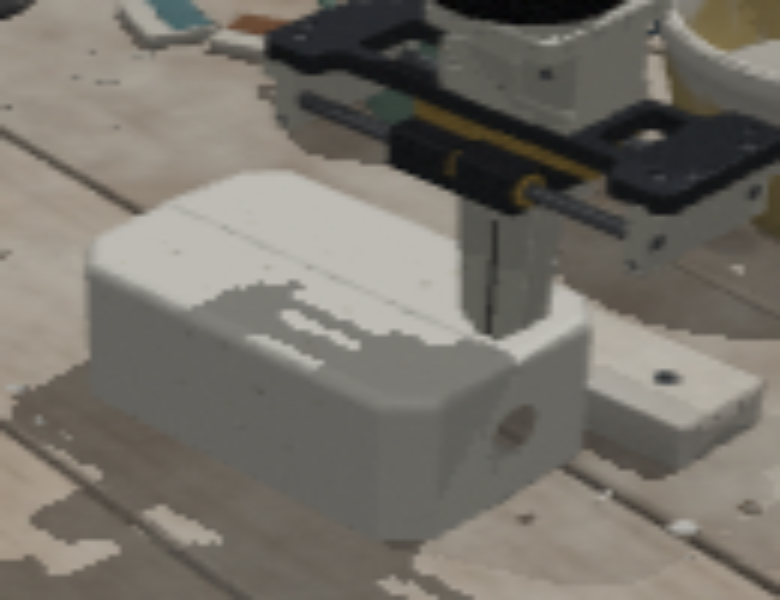

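```bash
python3 -m creep '[[0,0,0.004,0,255],[0,0,0.004,0,255],[0,0,0.003,0,255],[0,0,0,0,255]]'; python3 -m creep '[[0,0,0.001,0,255]]';python3 -m creep '[[0,0,0.001,0,255]]';python3 -m creep '[[0,0,0.0005,0,255]]'
```

```text
t: 9.55
tool_pos: [0.5767, -0.0655, 0.0927]
orientation: [0.195, -3.134, -0.0]
force: [-0.1, -0.1, -0.8]
opening: 0.0004
t: 9.63
tool_pos: [0.5771, -0.0656, 0.0925]
orientation: [0.195, -3.135, -0.0]
force: [0.2, -0.3, 0.2]
opening: 0.0006
t: 9.72
tool_pos: [0.5773, -0.0657, 0.0916]
orientation: [-0.195, 3.135, -0.0]
force: [-0.4, 0.6, -0.7]
opening: 0.0002
t: 9.8
tool_pos: [0.5773, -0.0657, 0.0913]
orientation: [-0.195, 3.135, -0.0]
force: [-1.7, 1.3, 4.7]
opening: 0.0004
```

```bash
python3 -m creep '[[0,0,0.0003,0,255],[0,0,0,0,255],[0,0,0,0,255]]'; python3 -m creep '[[0,0,0,0,255],[0,0,0,0,255]]'
```

```text
t: 10.05
tool_pos: [0.5773, -0.0657, 0.0913]
orientation: [-0.195, 3.135, -0.0]
force: [-3.7, 0.3, 5.5]
opening: 0.0007
t: 10.22
tool_pos: [0.5773, -0.0657, 0.0913]
orientation: [-0.194, 3.135, -0.0]
force: [-2.9, -0.3, 4.7]
opening: 0.0007
```

```bash
python3 -m creep '[[0,0.003,0,0,255],[0,0.005,0,0,255],[0,0.005,0,0,255],[0,0.005,0,0,255]]'; python3 st.py 0.5557 0.1041 0.0912
```

```text
t: 10.55
tool_pos: [0.5755, -0.0477, 0.0913]
orientation: [-0.194, 3.134, -0.001]
force: [1.5, -3.3, 5.0]
opening: 0.0003
t 10.55 p [ 0.5755 -0.0477  0.0913] yaw 187.09 z [ 1.2e-03 -7.0e-04 -1.0e+00] F [ 1.46 -3.27  5.03] op 0.0003
to go tool [ 0.0009  0.1531 -0.    ]
```

```bash
python3 -m creep '[[0,0.005,0,0,255],[0,0.005,0,0,255],[0,0.005,0,0,255],[0,0.005,0,0,255]]'; python3 st.py 0.5557 0.1041 0.0912
```

```text
t: 10.88
tool_pos: [0.5729, -0.0276, 0.0913]
orientation: [-0.195, 3.135, -0.001]
force: [0.1, -2.8, 5.8]
opening: 0.0007
t 10.88 p [ 0.5729 -0.0276  0.0913] yaw 187.11 z [ 1.e-03 -6.e-04 -1.e+00] F [ 0.13 -2.75  5.76] op 0.0007
to go tool [0.0008 0.1329 0.    ]
```

```bash
python3 -m creep '[[0,0.005,0,0,255],[0,0.005,0,0,255],[0,0.005,0,0,255],[0,0.005,0,0,255],[0,0.005,0,0,255],[0,0.005,0,0,255],[0,0.005,0,0,255],[0,0.005,0,0,255]]'; python3 st.py 0.5557 0.1041 0.0912
```

```text
t: 11.55
tool_pos: [0.5679, 0.012, 0.0913]
orientation: [-0.195, 3.135, -0.001]
force: [-0.2, -4.1, 4.9]
opening: 0.0005
t 11.55 p [0.5679 0.012  0.0913] yaw 187.11 z [ 1.e-03 -6.e-04 -1.e+00] F [-0.23 -4.14  4.9 ] op 0.0005
to go tool [0.0007 0.0929 0.0001]
```

```bash
python3 -m creep '[[0,0.005,0,0,255],[0,0.005,0,0,255],[0,0.005,0,0,255],[0,0.005,0,0,255],[0,0.005,0,0,255],[0,0.005,0,0,255],[0,0.005,0,0,255],[0,0.005,0,0,255]]'; python3 st.py 0.5557 0.1041 0.0912
```

```text
t: 12.22
tool_pos: [0.5629, 0.0517, 0.0913]
orientation: [-0.195, 3.135, -0.001]
force: [-0.0, -4.4, 7.0]
opening: 0.0008
t 12.22 p [0.5629 0.0517 0.0913] yaw 187.11 z [ 9.e-04 -6.e-04 -1.e+00] F [-0.02 -4.37  6.96] op 0.0008
to go tool [0.0007 0.0529 0.0001]
```

```bash
python3 -m creep '[[0,0.005,0,0,255],[0,0.005,0,0,255],[0,0.005,0,0,255],[0,0.005,0,0,255],[0,0.005,0,0,255],[0,0.005,0,0,255],[0,0.005,0,0,255],[0,0.005,0,0,255],[0,0.005,0,0,255],[0,0.004,0,0,255]]'; python3 st.py 0.5557 0.1041 0.0912
```

```text
t: 13.05
tool_pos: [0.5568, 0.1004, 0.0913]
orientation: [-0.195, 3.135, -0.001]
force: [-0.4, -4.8, 5.8]
opening: 0.0004
t 13.05 p [0.5568 0.1004 0.0913] yaw 187.11 z [ 8.e-04 -6.e-04 -1.e+00] F [-0.38 -4.81  5.8 ] op 0.0004
to go tool [0.0006 0.0038 0.0001]
```

```bash
python3 -m creep '[[0,0.003,0,0,255],[0,0,0,0,255],[0,0,0,0,255]]'; python3 -m creep '[[0,0,-0.003,0,255],[0,0,-0.01,0,255],[0,0,-0.03,0,255],[0,0,-0.035,0,255],[0,0,-0.035,0,255],[0,0,-0.02,0,255],[0.02,0.02,0,0,255],[0.028,0.028,0,0,255],[0.028,0.028,0,0,255],[0.028,0.028,0,0,255],[0.028,0.028,0,0,255],[0.02,0.02,0,0,255]]';python3 -m creep '[[0.02,0.028,0,0,255],[0.02,0.028,0,0,255],[0.01,0.02,0,0,255],[0,0,0,0,255],[0,0,0,0,255],[0,0,0,0,255]]'; python3 st.py
python3 - <<'E'
from h import *
im=read_camera('top'); cv2.imwrite('pics/t9.png',cv2.resize(im[175:270,230:360,::-1],None,fx=6,fy=6,interpolation=cv2.INTER_CUBIC))
cv2.imwrite('pics/t9f.png',im[:,:,::-1])
im=read_camera('scene'); cv2.imwrite('pics/s9.png',cv2.resize(im[180:290,225:385,::-1],None,fx=5,fy=5,interpolation=cv2.INTER_CUBIC))
E
```

```text
t: 13.3
tool_pos: [0.5564, 0.1038, 0.0913]
orientation: [-0.196, 3.135, 0.0]
force: [0.6, -1.6, 6.5]
opening: 0.0005
t: 14.3
tool_pos: [0.3837, 0.2366, 0.224]
orientation: [0.196, -3.134, -0.001]
force: [0.1, 0.5, 0.8]
opening: -0.0001
t: 14.8
tool_pos: [0.3275, 0.3041, 0.2239]
orientation: [0.196, -3.135, 0.001]
force: [-0.9, -0.7, 0.1]
opening: 0.0009
t 14.8 p [0.3275 0.3041 0.2239] yaw 187.15 z [-2.e-04 -3.e-04 -1.e+00] F [-0.93 -0.67  0.11] op 0.0009
```

View pics/t9.png

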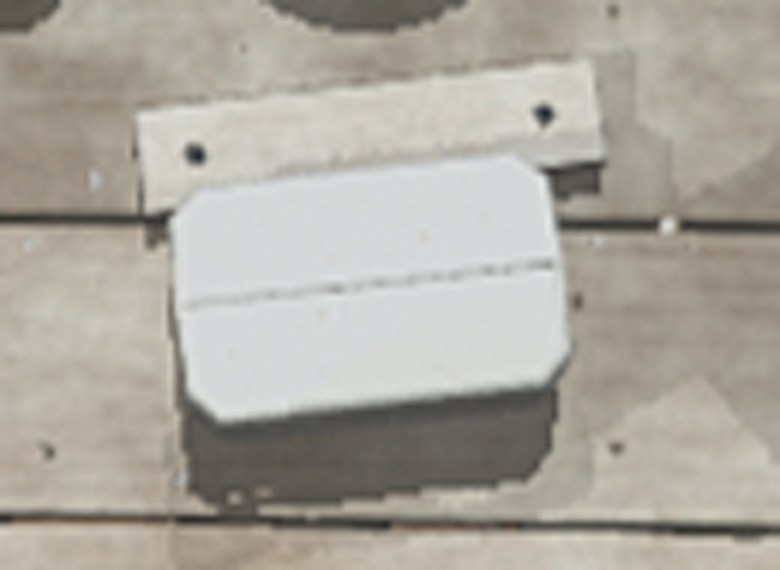

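View pics/t9f.png

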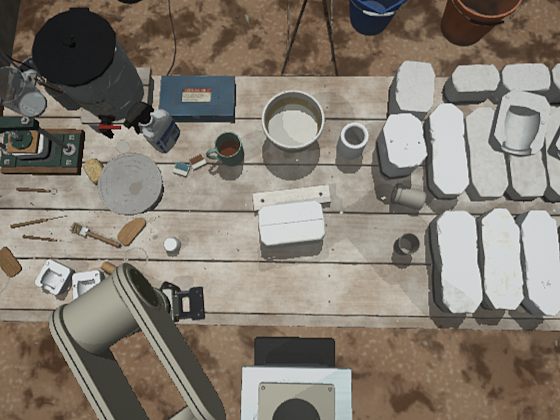

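View pics/s9.png

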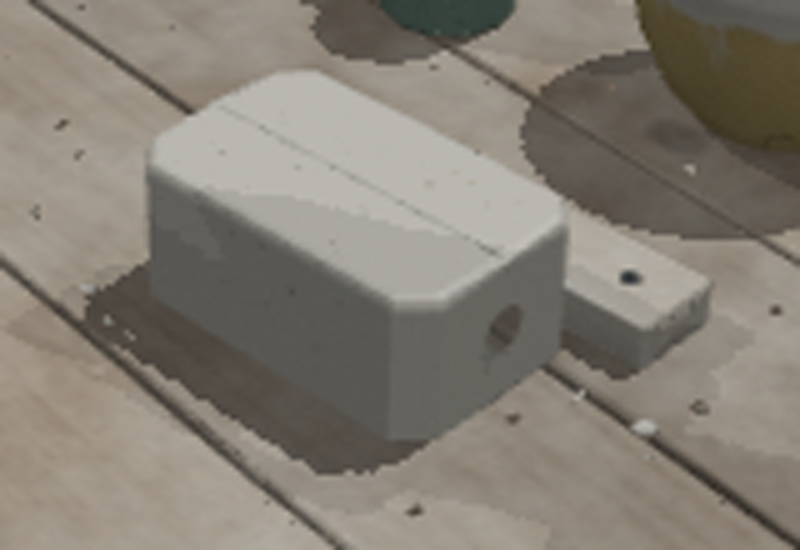

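```bash
python3 -c "
from plant import *
print(close_job())"
```

```text
the job is handed in; nothing more can be done
None
```

I closed the mould, felt the joint along its whole length, took the hand away and handed the job in at about 15 s of the 64 s. No verdict is reported.

- **Closing:** I pushed the front half home with both open fingertips flat on its outer face. It slid at about 4–9 N, then stopped firmly at about 28 N, and I backed off. During that final press the tool also read about 22 N vertically. No tilt or lift of either half showed in the pictures afterwards.
- **Feeling the joint:** I set the closed fingertips down on the joint about 85 mm before its middle, at the pouring-hole end. I drew them to about 85 mm past it, at the plain end. Vertical force stayed between 4.7 and 7 N at every reading, and the tool height held at 91.3 mm, so I felt no step.
- **Last pictures:** The top and scene views show one tight, straight joint line with the halves flush at both ends. The rear half is where it was against the batten, and the tube, stopper and cup look undisturbed. The robot is clear of everything, with its tool 0.22 m above the table.
- **Checks that disagreed:** The predicted joint line matched the wrist view. At the pouring-hole end it was 1–2 mm off in the scene view, which is about the calibration's accuracy. My picture measurement of the rear half's length was 187 mm rather than 190 mm.

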